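# Open the ratchet model clamp and lock it open

## Task

Free the white plaster cast from the bench clamp using fingertip pushes only: press the red end of the rocker on the blue sliding jaw fully down to release the ratchet, then push the jaw all the way back to its end stop, away from the cast, and finally press the rocker's black end fully down so that the jaw is locked open. Leave the cast lying in the clamp, do not pick anything up, and leave the things standing around the clamp where they are.

Things in the scene. Friction and masses are not known exactly. Their poses are not given: they have to be found in the camera images.
- clamp: Model clamp, screwed to the counter. Grey base plate 262 x 92 x 8 mm. Origin on the counter, on the line of the toothed bar; x runs along the bar in the direction the jaw opens, y to its left, z up. Plate x = -140 to +122 mm; dark steel fixed jaw x = -134 to -118 mm, 42 mm high; dark steel end stop x = +103 to +115 mm, 24 mm high.
- jaw (a joint): Travel of the blue sliding jaw along the clamp's +x, m: 0 = closed on the cast, 0.060 = fully back at the end stop. Slides with 2 to 4 N once released, stays where left; while locked it moves at most 2 mm. Upright front plate 76 mm wide (y), 10 mm thick, top 75 mm above the counter; behind it the jaw is 95 mm long, 62 mm wide, 40 mm high (pivot ears 57 mm), the rocker on top.
- push_face (a point): On the upright plate's front face (towards the cast, black ribs), mid-width, 62 mm above the counter, 13 mm below the plate's top. Moves with the jaw; axes are the clamp's. Pushing here along the clamp's +x moves the jaw back. Below lies the cast, its top 37 mm above the counter: fingertips have room from 40 mm up.
- rocker (a joint): Rocker lever on top of the jaw, rad: 0 = locked (black end down, red end up), 0.5 = released (red end down, black end up). Pressing an end takes 3 to 4 N; hard stop at either end, stays where left. Below about 0.3 the ratchet holds the jaw. With the jaw fully back (within 5 mm) it can be locked again.
- red_pad (a point): Centre of the top of the rocker's red rear pad (24 mm along x, 36 mm wide), 25 mm behind the pivot, farther from the cast. 62 mm above the counter when up, 49 mm when pressed fully down (travel 12 mm). Moves with the rocker; its axes are the rocker's, tilted.
- black_pad (a point): Centre of the top of the rocker's black front pad (24 mm along x, 36 mm wide), 25 mm in front of the pivot, its centre 28 to 31 mm behind the upright plate's back face. 49 mm above the counter when down, 62 mm when up. Moves with the rocker; its axes are the rocker's, tilted.
- cast: White plaster arch model, 53 x 68 x 29 mm, loose, about 0.09 kg, lying on the base plate between the jaws. Origin at the centre of its underside, 8 mm above the counter, about x = -90 mm in the clamp's frame.
- jar: Bystander: white and blue paste jar, 53 mm across, 42 mm high, loose; origin at the centre of its underside. Stands beside the clamp.
- glue: Bystander: small yellow bottle with a red cap, 28 mm across, 62 mm high, loose; origin at the centre of its underside.
- cast_y: Bystander: yellow plaster arch model, 53 x 68 x 29 mm, loose; origin at the centre of its underside.
Things that resemble listed ones, but are neither listed nor needed, are in the scene too. Leave any turquoise look-alike of the cast alone.

How it is judged (in metres and radians):
On the way, in this order (a step that is already met when the one before it is completed fails the run):
1. the rocker's red end is pressed down while the jaw is still closed (value of joint rocker above 0.4 rad and value of joint jaw below 0.01 m), for 0.1 s.
2. the released jaw is pushed fully back (value of joint jaw above 0.055 m and value of joint rocker above 0.3 rad), for 0.1 s.
At the end, for the whole second after the job is handed in: The jaw is within 8 mm of fully back (joint above 0.052 m), held there by the ratchet, the rocker is locked again (black end down, joint below 0.1 rad), the white cast lies within 20 mm of where it was and flat (within 0.15 rad), and each bystander stands within 20 mm of where it was (value of joint jaw above 0.052 m and value of joint rocker below 0.1 rad and distance of each of cast, jar, glue, cast_y from where it was at the start of the episode below 0.02 m and angle between cast's own z axis and vertical below 0.15 rad); the robot touches nothing.
It fails at once if the white cast is lifted from the clamp (height (world z) of cast above 0.02 m).
It fails at once if the white cast is dragged more than 30 mm (distance of cast from where it was at the start of the episode above 0.03 m).
It fails at once if the jar is lifted or pushed aside by more than 25 mm, or tipped (distance of jar from where it was at the start of the episode above 0.025 m or angle between jar's own z axis and vertical above 0.5 rad).
It fails at once if the glue bottle is lifted or pushed aside by more than 25 mm, or tipped (distance of glue from where it was at the start of the episode above 0.025 m or angle between glue's own z axis and vertical above 0.5 rad).
It fails at once if the yellow cast is lifted or pushed aside by more than 25 mm, or tipped (distance of cast_y from where it was at the start of the episode above 0.025 m or angle between cast_y's own z axis and vertical above 0.5 rad).
It also fails if it takes over 48 s, if anything falls off the work surface, if the arm or the gripper's body presses on something with over 40 N, if the wrist force passes 120 N, or if a joint passes its speed limit or range.

## Robot

A 6-joint arm with a two-finger parallel gripper is mounted at the origin on a cart in front of the work surface, level with it; the furniture and walls round the work are solid. World frame = base frame: x ahead of the robot, y to its left, z up, the work surface at z = 0. Lengths are in mm, angles in rad, forces in N, time in s.
With the tool pointing down it reaches from about 425 to 950 mm from the base axis. Payload 14.7 kg.
Tool frame: the origin (TCP) lies on the centre line of the jaws, within the pads' length; the fingertips stand 25 mm ahead of it and the grasp point (between the pads) lies 6 mm ahead of it; x points along the fingers, z is the direction in which the jaws open and shut, and the axes are right-handed (so a half turn about x gives the same grasp; the last joint's range is limited). The gripper opens to 85 mm and grips with 20 to 120 N. Pads are 22 mm wide; open, the fingers measure 114 mm over their backs; the gripper's body (76 mm by 85 mm) begins 54 mm behind the grasp point. The pads swing forward as they close: fully open they stand 13 mm farther back than shut.
Start: joints at [1.09, 0.48, 1.596, -0, 1.065, -0.047], TCP at [273.185, 589.799, 256.297] pointing down, gripper open.
Joint ranges: [-2.75, 2.75], [-0.82, 2.05], [0.23, 2.67], [-1.56, 4.7], [0.09, 2.69], [-2.92, 2.92]. Speed limits (rad/s): [1.89, 1.89, 2.39, 3.01, 3.01, 3.01].

## Interface

Orientations are given as a unit quaternion [x, y, z, w].
In Python, from station import robot, fingers, kinematics, optics, hand_in, current_time, current_joint_pos, current_qvel, current_tau, current_position, current_ee_rot, current_ft_force, current_wrist_torque, current_opening gives the robot as it stands. The module is installed in compiled form; this text tells all that it offers. Calls block until the motion is done:
- robot.reach(position, orientation): joint-space move of the TCP to a pose.
- robot.servo_line(position, frame=None, rate=150, until_force=None): straight line of the TCP; frame=None keeps the orientation; rate is the mean speed in mm/s. With until_force (N) it stops when the force on the tool has changed by that much, and returns True; else False.
- robot.move_joints(angles): joint-space move.
- fingers.grip(opening, f_grip=None): finger opening in mm; f_grip is the grip in N (None keeps the last); returns when the fingers have stopped.
- robot.pause(seconds).
- kinematics.solve_ik(position, orientation): joint angles nearest the present ones, or None.
- optics.get_image(name): name is "scene" or "top" or "wrist"; returns the picture (384x512x3 uint8, red, green, blue); there is no depth.
- optics.camera_params(name): a dict with "vertical_fov" (degrees; the focal length in pixels is half the picture's height over the tangent of half this angle, whatever the lens; pixels are square), "cx", "cy" (the principal point, pixels), "extrinsics" (4x4, takes a point from camera to world coordinates); the wrist camera has in their place "tool_from_camera" (4x4, takes a point from camera to tool coordinates, whose origin is the TCP and whose axes are the tool frame's). Camera axes: x right, y down, z forward; pixel columns grow to the right and rows downward; lengths in mm; the calibration is good to about 2 mm. A picture is of the moment at which its call begins: read the wrist's pose just before it. camera_params takes no time and is no camera call.
A pose or a line that the arm cannot do raises robot.Unreachable and nothing moves.
- hand_in(): hands the job in, once; it reports no verdict.
Readings, each from a call of its own:
- current_time(): time.
- current_joint_pos(): joint angles.
- current_qvel(): joint speeds.
- current_tau(): joint torques, N m.
- current_position(): TCP position.
- current_ee_rot(): TCP orientation.
- current_ft_force(): force on the tool from outside, world axes, zero at the start.
- current_wrist_torque(): the same for the moment, N m.
- current_opening(): finger opening in mm.
Only numpy, scipy, OpenCV 4.12 (cv2) and the standard library are available. Lean on these libraries where they do the work, as an engineer would, in place of code of your own. Each camera call takes 0.05 s, during which the arm holds its last target.

## Working session

There is one attempt and no reset: what is moved stays moved. The work goes in short steps, each a Python script; the robot and the scene stay as the last script left them, time stands still between calls to the robot, and variables do not carry over. Pictures are saved under pics/ and viewed, and the job is handed in when it is done.

```bash
mkdir -p pics
python3 - <<'E'
from station import *
import cv2
for n in ("scene","top","wrist"):
    im=optics.get_image(n); cv2.imwrite(f"pics/{n}0.png",im[:,:,::-1]); p=optics.camera_params(n); print(n,p)
print(current_time(),current_position(),current_ee_rot(),current_opening())
E
```

```text
scene {'vertical_fov': 42.111973419850706, 'cx': 257.31509603212095, 'cy': 186.873438284925, 'extrinsics': array([[ 9.01322920e-01, -3.24590803e-01,  2.86806214e-01,
         2.31488879e+02],
       [-4.33144730e-01, -6.72943042e-01,  5.99610961e-01,
        -6.78736127e+02],
       [-1.62395755e-03, -6.64671703e-01, -7.47133784e-01,
         1.09924596e+03],
       [ 0.00000000e+00,  0.00000000e+00,  0.00000000e+00,
         1.00000000e+00]])}
top {'vertical_fov': 55.336257139734634, 'cx': 256.48092749115085, 'cy': 199.79989517013806, 'extrinsics': array([[ 1.38057485e-02, -9.89171817e-01,  1.46111320e-01,
         4.93220790e+02],
       [-9.99904573e-01, -1.35849056e-02,  2.50921876e-03,
         1.43744571e+02],
       [-4.97139987e-04, -1.46132018e-01, -9.89264973e-01,
         1.02064483e+03],
       [ 0.00000000e+00,  0.00000000e+00,  0.00000000e+00,
         1.00000000e+00]])}
wrist {'vertical_fov': 65.1870072421922, 'cx': 255.0115764686341, 'cy': 192.0543087741199, 'tool_from_camera': array([[-6.26884845e-04, -3.03581460e-01,  9.52805281e-01,
        -1.17287778e+02],
       [ 1.19283313e-03, -9.52805018e-01, -3.03580591e-01,
         7.82920976e+01],
       [ 9.99999092e-01,  9.46227632e-04,  9.59421048e-04,
        -1.27052362e+00],
       [ 0.00000000e+00,  0.00000000e+00,  0.00000000e+00,
         1.00000000e+00]])}
0.15 [273.04958459 589.52373203 255.81380954] [-0.38086886  0.59617328  0.38052185  0.59558329] 85.17845556850996
```

View pics/scene0.png

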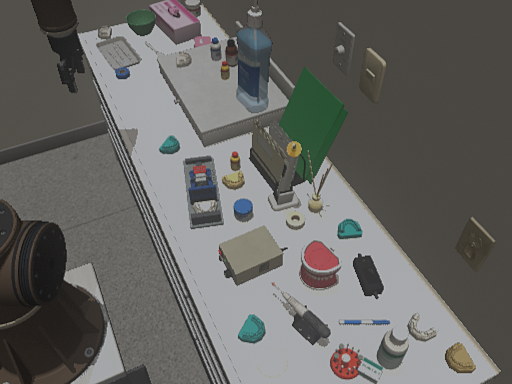

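View pics/top0.png

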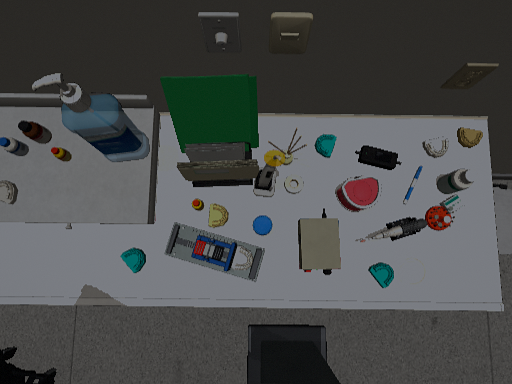

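View pics/wrist0.png

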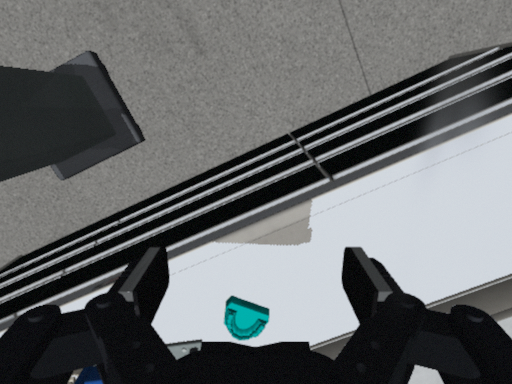

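The top view shows the clamp at about (214,252), with the white cast at (242,259) at its right end and the jaw opening towards the left. Beside it are the jar at (262,225), glue at (197,204) and yellow cast at (217,215). I'll enlarge these.

Run:
```python
import cv2
im=cv2.imread('pics/top0.png')[190:290,155:285]; cv2.imwrite('pics/topc.png',cv2.resize(im,None,fx=6,fy=6,interpolation=cv2.INTER_CUBIC))
im=cv2.imread('pics/scene0.png')[140:235,170:270]; cv2.imwrite('pics/scenec.png',cv2.resize(im,None,fx=6,fy=6,interpolation=cv2.INTER_CUBIC))
```

```text
(no output)
```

View pics/topc.png

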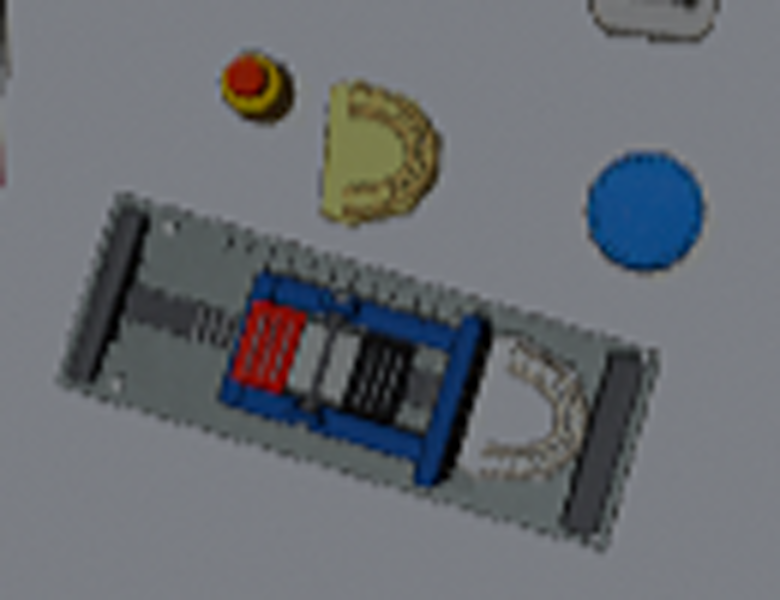

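View pics/scenec.png

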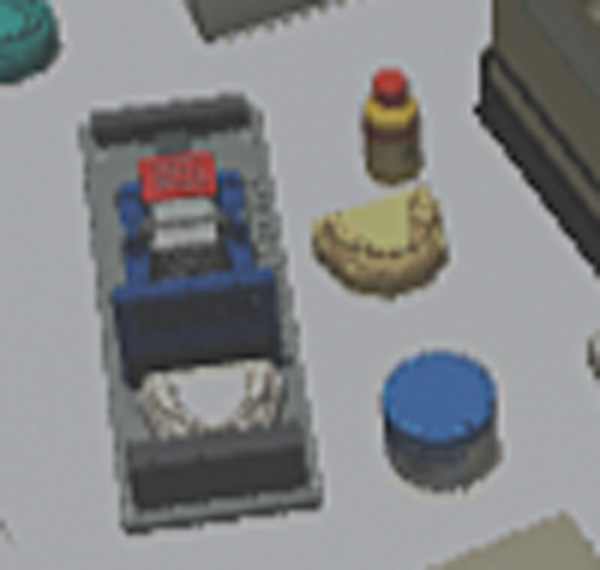

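```bash
cat > h.py <<'E'
import numpy as np, cv2
from scipy.optimize import least_squares
from scipy.spatial.transform import Rotation as R
from station import *
def proj(P,E,p):
    f=192/np.tan(np.radians(p["vertical_fov"]/2)); q=(np.asarray(P)-E[:3,3])@E[:3,:3]
    return np.c_[f*q[:,0]/q[:,2]+p["cx"],f*q[:,1]/q[:,2]+p["cy"]]
def ray(uv,E,p,z):
    f=192/np.tan(np.radians(p["vertical_fov"]/2)); d=E[:3,:3]@np.array([(uv[0]-p["cx"])/f,(uv[1]-p["cy"])/f,1.]); o=E[:3,3]
    return o+d*(z-o[2])/d[2]
def rotz(a): return R.from_euler('z',a).as_matrix()
def toolq(fx,fz): # finger dir, opening dir (world)
    fx=np.array(fx,float);fx/=np.linalg.norm(fx);fz=np.array(fz,float);fz-=fx*(fz@fx);fz/=np.linalg.norm(fz)
    return R.from_matrix(np.c_[fx,np.cross(fz,fx),fz]).as_quat()
E
cat > fit.py <<'E'
from h import *
L=np.array([[122,-46,8],[122,46,8],[-140,-46,8],[-140,46,8]],float)
top=np.array([[118,195],[60,385],[660,352],[605,550]])/6+[155,190]-.4
sc=np.array([[258,97],[84,123],[318,503],[125,530]])/6+[170,140]-.4
pt=optics.camera_params("top");ps=optics.camera_params("scene")
def res(v,w):
    P=L@rotz(v[2]).T+[v[0],v[1],0]; r=[]
    if 't' in w: r.append(proj(P,pt["extrinsics"],pt)-top)
    if 's' in w: r.append(proj(P,ps["extrinsics"],ps)-sc)
    return np.concatenate(r).ravel()
for w in('t','s','ts'):
    s=least_squares(res,[400,200,1.4],args=(w,)); print(w,s.x,np.round(s.fun,1))
v=s.x
for n,uv,z in(("jar",(646,211),42),("glue",(246,76),62),("casty",(380,150),29),("plate top L",(475,318),75),("plate R",(430,485),75),("red",(270,347),62),("black",(380,378),49)):
    P=ray(np.array(uv)/6+[155,190]-.4,pt["extrinsics"],pt,z); print(n,P.round(1),(rotz(v[2]).T@(P-[v[0],v[1],0])).round(1))
E
python3 fit.py
```

```text
t [501.41864216 267.96158372   1.30189898] [-0.  -0.4 -0.8  0.2  0.5  0.1  0.3  0. ]
s [502.96064262 265.04030671   1.2897447 ] [ 0.4  0.9 -0.4  0.1  0.7 -0.4 -0.6 -0.4]
ts [502.17708123 266.91440086   1.29673678] [ 0.5 -0.8 -0.4 -0.3  0.9  0.1  0.5 -0.  -0.4  0.6 -1.1 -0.1  0.5 -0.9
 -0.8 -0.8]
jar [570.5 129.8  42. ] [-113.5 -102.9   42. ]
glue [626. 307.  62.] [  72.1 -108.4   62. ]
casty [597.5 250.6  29. ] [ 10.1 -96.2  29. ]
plate top L [521.1 202.9  75. ] [-56.5 -35.5  75. ]
plate R [450.6 220.3  75. ] [-58.8  37.   75. ]
red [507.8 292.1  62. ] [25.8  1.4 62. ]
black [495.2 245.5  49. ] [-22.5   0.9  49. ]
```

Top and scene fits agree to 3 mm, and the plate, pads and bystanders land where the description puts them. I'll close the fingers, hover over the red pad and check from the wrist.

```bash
cat >> h.py <<'E'
V=np.array([502.,267.,1.298])
def W(x,y,z): return rotz(V[2])@np.array([x,y,z],float)+[V[0],V[1],0]
def snap(n,f):
    im=optics.get_image(n); cv2.imwrite(f"pics/{f}.png",im[:,:,::-1])
cx,cy=rotz(V[2])[:,0],rotz(V[2])[:,1]
E
python3 - <<'E'
from h import *
fingers.grip(0)
print(current_opening())
best=None
for s in(1,-1):
    q=toolq([0,0,-1],s*cy); j=kinematics.solve_ik(W(26,0,160),q); print(s,q,j)
    if j is not None and (best is None or np.abs(j-current_joint_pos()).max()<best[0]): best=(np.abs(j-current_joint_pos()).max(),s,q)
print(best)
robot.reach(W(26,0,160),best[2])
print(current_time(),current_position(),W(26,0,160),current_ft_force())
np.save('q.npy',best[2])
np.save('wp.npy',np.r_[current_position(),current_ee_rot()])
snap("wrist","w1")
E
```

```text
-0.2569859773003226
1 [ 0.7005393  -0.09614928 -0.7005393  -0.09614928] [ 4.69233701e-01  5.05916263e-01  1.83480343e+00 -4.44089210e-16
  8.00872961e-01 -2.39956263e+00]
-1 [ 0.09614928  0.7005393  -0.09614928  0.7005393 ] [ 4.69233701e-01  5.05916263e-01  1.83480343e+00 -4.44089210e-16
  8.00872961e-01  7.42030027e-01]
(np.float64(0.7886128019346513), -1, array([ 0.09614928,  0.7005393 , -0.09614928,  0.7005393 ]))
2.375 [508.90167868 292.93947504 160.30620218] [509.00506063 292.03855279 160.        ] [-0.05879917  0.34795934  0.40188286]
```

View pics/w1.png

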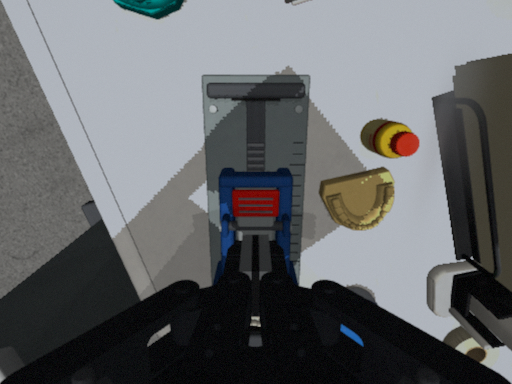

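The wrist view shows the plate's far corners at (203,75) and (310,75), the red pad at (256,204), and the fingertips on the pad's axis. I'll check these against the clamp fit.

Run:
```python
from h import *
w=np.load('wp.npy'); p=optics.camera_params("wrist")
T=np.eye(4);T[:3,:3]=R.from_quat(w[3:]).as_matrix();T[:3,3]=w[:3]
E=T@p["tool_from_camera"]
for n,uv,z in(("c1",(203,75),8),("c2",(310,75),8),("red",(256,204),62),("red front edge",(256,216),56),("red rear edge",(256,190),66),("stop front top",(256,97),24)):
    P=ray(uv,E,p,z); print(n,P.round(1),(rotz(V[2]).T@(P-[V[0],V[1],0])).round(1))
im=cv2.imread('pics/w1.png')[150:290,180:330]; cv2.imwrite('pics/w1c.png',cv2.resize(im,None,fx=4,fy=4,interpolation=cv2.INTER_CUBIC))
```

```text
c1 [491.3 395.2   8. ] [120.6  44.8   8. ]
c2 [577.8 371.3   8. ] [120.9 -44.9   8. ]
red [508.6 291.5  62. ] [25.3  0.2 62. ]
red front edge [505.4 279.6  56. ] [13.   0.1 56. ]
red rear edge [511.9 303.4  66. ] [37.8  0.3 66. ]
stop front top [529.4 366.4  24. ] [103.1   0.4  24. ]
```

View pics/w1c.png

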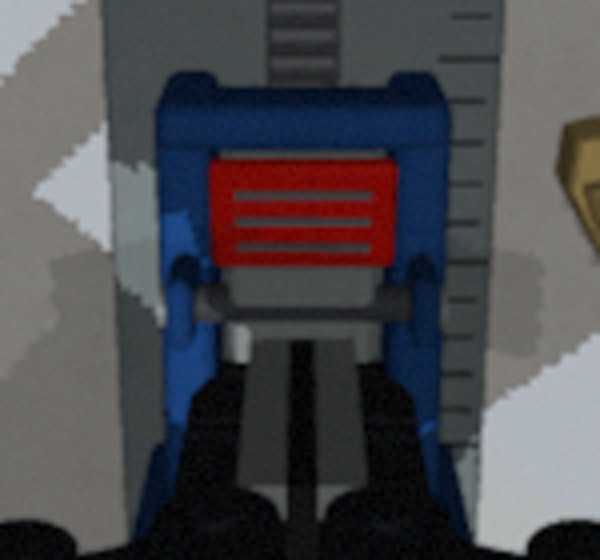

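The wrist agrees within about 1 mm: corner x 120.8 vs 122, red pad at x=25.3. Now I'll press the red end.

Run:
```python
from h import *
robot.servo_line(W(29,0,92),rate=100)
print(current_ft_force())
r=robot.servo_line(W(29,0,65),rate=25,until_force=18); robot.pause(.15)
p=current_position();print(r,p,'tip z',p[2]-25,current_ft_force(),current_time())
np.save('wp.npy',np.r_[p,current_ee_rot()]); snap("top","t2")
robot.servo_line(W(29,0,150),rate=150)
np.save('wp.npy',np.r_[current_position(),current_ee_rot()]); snap("wrist","w2")
print(current_time())
a=cv2.imread('pics/w2.png')[150:290,180:330]; b=cv2.imread('pics/t2.png')[225:285,165:265]
cv2.imwrite('pics/c2.png',cv2.resize(a,None,fx=4,fy=4,interpolation=cv2.INTER_CUBIC))
```

```text
[ 0.49599829 -0.25837977  0.48575301]
True [510.67993718 295.98523797  74.89190724] tip z 49.891907242137606 [-1.99931137  0.44897367 15.2198165 ] 4.1417
4.8917
```

View pics/c2.png

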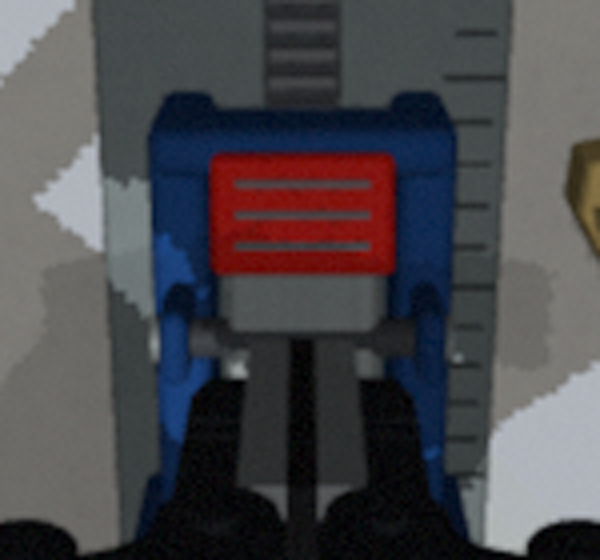

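The red pad is visibly tilted down, and the tip stopped at z≈50 under 15 N, which is the hard stop. Next I'll push the jaw back.

Run:
```python
from h import *
iv=lambda: (rotz(V[2]).T@(current_position()-[V[0],V[1],0])).round(1)
robot.servo_line(W(-95,0,140),rate=150)
r=robot.servo_line(W(-95,0,76),rate=100,until_force=10); print(r,iv(),current_ft_force())
if not r:
    r=robot.servo_line(W(-80,0,76),rate=60,until_force=12); print(r,iv(),current_ft_force())
    r=robot.servo_line(W(-2,0,76),rate=40,until_force=14); robot.pause(.3); print(r,iv(),current_ft_force(),current_time())
snap("top","t3")
im=cv2.imread('pics/t3.png')[190:290,155:285]; cv2.imwrite('pics/t3c.png',cv2.resize(im,None,fx=5,fy=5,interpolation=cv2.INTER_CUBIC))
```

```text
False [-94.8  -0.2  76.3] [ 0.21899864  0.52388021 -0.13229921]
False [-79.4  -0.1  76.2] [-0.75445274 -0.44819257  0.22287876]
True [-12.6   0.4  75.5] [ 0.88603408 -0.40234557 -0.57715094] 8.875
```

View pics/t3c.png

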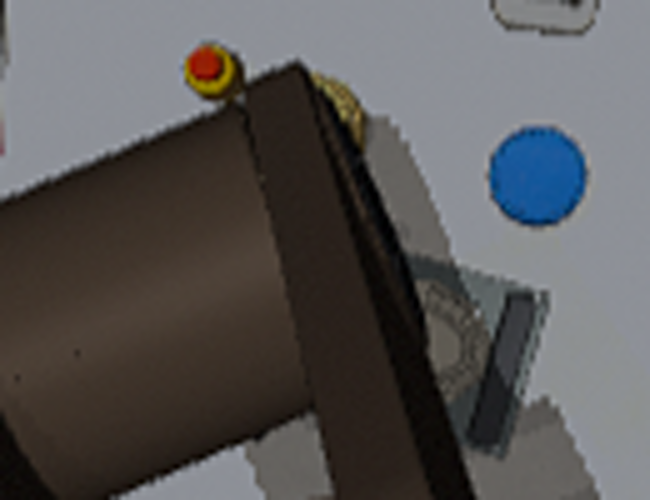

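Run:
```python
from h import *
iv=lambda: (rotz(V[2]).T@(current_position()-[V[0],V[1],0])).round(1)
r=robot.servo_line(W(-5,0,76),rate=20,until_force=14); print(r,iv(),current_ft_force()); robot.pause(.2); print(iv(),current_ft_force())
robot.servo_line(W(-25,0,76),rate=100)
robot.servo_line(W(-25,0,150),rate=150)
np.save('wp.npy',np.r_[current_position(),current_ee_rot()]); snap("wrist","w3"); print(iv(),current_time())
```

```text
True [-12.6   0.7  75.3] [ 0.40898234  0.6315075  -0.0816287 ]
[-12.6   0.9  75.1] [-0.26125623 -0.53794232  0.49105911]
[-25.3   0.4 149.2] 10.3083
```

View pics/w3.png

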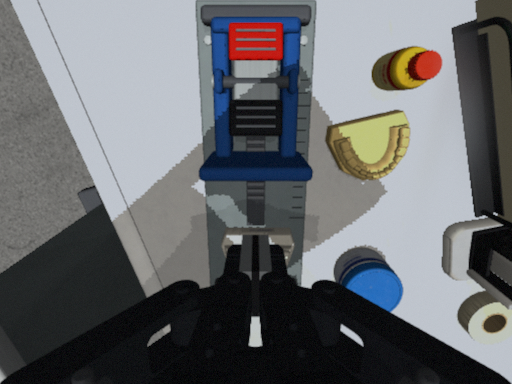

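The jaw is against the end stop, with the red end down at (256,42) and the black pad up at (256,117). The cast and bystanders are unmoved. I'll locate the black pad and press it.

Run:
```python
from h import *
w=np.load('wp.npy'); p=optics.camera_params("wrist")
T=np.eye(4);T[:3,:3]=R.from_quat(w[3:]).as_matrix();T[:3,3]=w[:3]
P=ray((256,117),T@p["tool_from_camera"],p,62); B=rotz(V[2]).T@(P-[V[0],V[1],0]); print(B)
iv=lambda: (rotz(V[2]).T@(current_position()-[V[0],V[1],0])).round(1)
assert abs(B[0]-36)<4 and abs(B[1])<4
x=B[0]-3.5
robot.servo_line(W(x,0,150),rate=150)
robot.servo_line(W(x,0,94),rate=100)
r=robot.servo_line(W(x,0,65),rate=25,until_force=18); print(r,iv(),current_ft_force()); robot.pause(.15); print(iv(),current_ft_force())
robot.servo_line(W(x,0,150),rate=120)
robot.servo_line(W(-25,0,160),rate=150)
snap("wrist","w4"); print(iv(),current_time())
```

```text
[38.48382054  0.42844122 62.        ]
True [34.4 -0.1 74.7] [-2.47877754 -3.91912723 18.38280619]
[34.3 -0.1 74.8] [-1.88572706 -3.42621955 15.30302585]
[-24.4  -0.3 159.9] 13.8917
```

View pics/w4.png

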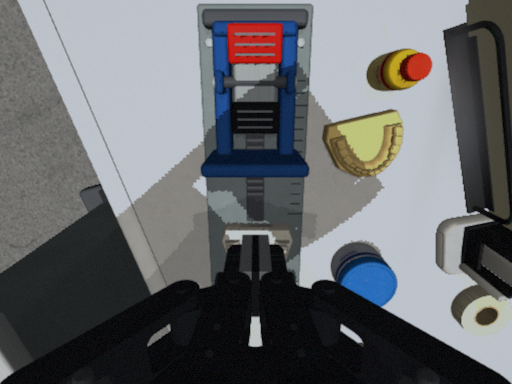

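The black end was pressed to z≈49.8 at 15 N, its stop, and the jaw is still at the end stop. I'll retreat for a last top view.

Run:
```python
from h import *
robot.servo_line(W(-25,0,260),rate=200)
robot.move_joints([1.09,.48,1.596,0,1.065,-.047]); robot.pause(.3)
snap("top","t5");snap("scene","s5"); print(current_time(),current_ft_force())
a=cv2.imread('pics/t5.png')[190:290,155:285];b=cv2.imread('pics/s5.png')[140:235,170:270]
a=cv2.resize(a,(520,400),interpolation=cv2.INTER_CUBIC);b=cv2.resize(b,(280,266),interpolation=cv2.INTER_CUBIC)
o=np.zeros((400,800,3),np.uint8);o[:,:520]=a;o[:266,520:]=b;cv2.imwrite('pics/f5.png',o)
```

```text
16.4667 [ 0.36112762  0.47415266 -0.31804588]
```

View pics/f5.png

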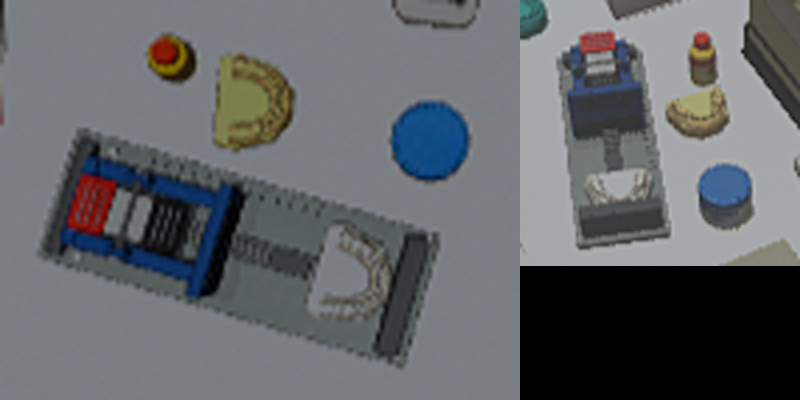

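The jaw is fully back with the rocker's red end up and black end down. The cast and bystanders are where they were, so I'm handing in.

```bash
python3 -c "
from station import *
hand_in(); print(current_time())"
```

```text
the job is handed in; nothing more can be done
the job is handed in; nothing more can be done
```

The job is done and handed in at about 16.5 s. With closed fingertips I pressed the rocker's red end down, pushed the jaw back to the end stop, then pressed the black end down to lock it open.

- **Rocker presses:** each stopped with the fingertip about 50 mm above the counter, under about 15 N. The pads should be at 49 mm when fully down.
- **Jaw travel:** the fingertip position implies about 61–62 mm, against 60 mm nominal. A second push stopped at the same place. The force read nearly zero after both pushes, so I judged the end stop from the position and the pictures.
- **Black pad position:** it measured x ≈ 38.5 mm, about 2 mm more than I expected.
- **Final pictures:** the jaw is against the end stop, with the red end up and the black end down. By eye, the white cast, jar, glue and yellow cast haven't moved, and the arm is clear of everything.

I did not test the ratchet by pushing the jaw after locking it.

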